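# Set the vaccine travel cooler going

### The arm

A 6-joint arm with a two-finger parallel gripper is mounted at the origin on the work surface. World frame = base frame: x ahead of the robot, y to its left, z up, the work surface at z = 0. Lengths are in m, angles in rad, forces in N, time in s.
With the tool pointing down it reaches from about 0.225 to 0.725 m from the base axis. Payload 3.1 kg.
Tool frame: the origin (TCP) lies at the very end of the fingers, on their centre line; the grasp point (between the pads) lies manip.pinch_z behind it (manip.pinch_z is the distance from the TCP to the grasp point, in m); z points along the fingers, y is the line along which they close (so a half turn about z gives the same grasp; the last joint's range is limited). The gripper opens to 85 mm and grips with 20 to 120 N. Pads are 22 mm wide; open, the fingers measure 114 mm over their backs; the gripper's body (76 mm by 85 mm) begins 54 mm behind the grasp point. The pads swing forward as they close: fully open they stand 13 mm farther back than shut.
Start: joints at [-1.276, 0.048, 0.099, 1.622, 0, 1.443], TCP at [0.215, -0.479, 0.231] pointing down, gripper open.
Joint ranges: [-2.91, 2.91], [-0.99, 1.94], [-1.21, 1.42], [-2.12, 2.29], [-1.49, 1.47], [-3.14, 3.14]. Speed limits (rad/s): [2.79, 2.79, 3.14, 3.14, 3.14, 3.14].

### API

Orientations are given as a 3x3 rotation matrix whose columns are the frame's x, y, z axes.
In Python, from bench import manip, imaging gives the robot as it stands. The module is installed in compiled form; this text tells all that it offers.
- The arm moves only by the tool servo_tool, never from a script. Its arguments are lists of equal length, an entry for each row: "translation": the shift along the tool's x, y, z in m, a list of three; "twist": the turn about the tool's z in degrees; "hand": the opening, from 0 (shut) to 1 (fully open). In form: {"translation": [[tx, ty, tz], ...], "twist": [twist, ...], "hand": [hand, ...]}. A call has exactly 5 rows; each row is the pose to reach, as a shift and turn from the pose commanded when the call began, along the tool's axes at that moment; what a row does not reach only later rows make up. A row lasts 1/8 s, in which the tool goes at most 62.5 mm and 10.7 degrees, less where a joint would pass 70% of its speed; a pose out of reach is approached as far as the arm can. A call with a gripper value outside its range is refused whole. The fingers move at their own pace and stop on an object; "newtons" is the grip in N (left out, the last holds). Time passes only in rows, so rows that repeat a pose let the fingers close, or fill a call up. It gives the time, the measured TCP pose, the force, the opening and the grip force at its end, in the units of the state.
- manip.observe(): the state, without advancing time (a new reading comes with each control period).
- imaging.camera(name): name is "side" or "top" or "wrist"; returns the picture (480x640x3 uint8, red, green, blue); there is no depth.
- imaging.camera_params(name): a dict with "fx", "fy", "cx", "cy" (pixels), "extrinsics" (4x4, takes a point from world to camera coordinates). Camera axes: x right, y down, z forward; pixel columns grow to the right and rows downward; lengths in m; the calibration is good to about 2 mm. A picture is of the moment at which its call begins: read the wrist's pose just before it. camera_params takes no time and is no camera call; for the wrist camera it gives the pose at the moment of the call.
- manip.hand_in(): hands the job in; it is judged then, once.
Trained networks look in the newest picture that a camera, given by its name, has taken for a name from the list of things; names that differ only in an ending like _2 or _b are one class to them, and where a whole thing is asked for, a point or a joint stands for the part that bears it (a point fixed in the world has none). Each returns a list of dicts, best first, with "p" (0 to 1); they miss things now and then, are a little off and sometimes report something else, mostly with a low value. They report only what shows in the picture. A call takes as long as a camera call. They do not tell look-alikes from the thing itself.
- imaging.cut_out(camera, query): "mask" (480x640 bool, what is visible of it) and "box" ([left, top, right, bottom] as shares, 0 to 1, of the picture: columns of its width, rows of its height, round what is visible of it).
- imaging.spot_point(camera, query): "position" ([column, row] as shares, 0 to 1, of the picture: columns of its width, rows of its height: a listed point, or the origin of a listed thing).
The state is a dict: "time_s": time; "joint_pos": joint angles; "qd": joint speeds; "joint_efforts": joint torques, N m; "eef_pos": TCP position; "tcp_rot": TCP orientation; "wrist_force": force on the tool from outside, world axes, zero at the start; "ft_torque": the same for the moment, N m; "opening": opening from 0.0 (shut) to 1.0 (fully open); "grasp_force": force on a finger pad.
Only numpy, scipy, OpenCV 4.12 (cv2) and the standard library are available. Lean on these libraries where they do the work, as an engineer would, in place of code of your own. Each camera call takes 0.05 s, during which the arm holds its last target. There are 200 camera calls.

### The job

The packed travel cooler is to go on the road: push its lid down until the catch at its front edge snaps, then switch the cooler on by pressing down the raised outer end of the big rocker on its deck, and only then press the oblong start key of the temperature logger beside it and keep it down for two seconds before letting go. It is all done by pressing: do not pick up or push away the logger or any of the vials, cartons and other things standing about, and do not press the small round keys on the cooler or the logger.

Things in the scene. Friction and masses are not known exactly. Their poses are not given: they have to be found in the camera images.
- cooler: portable vaccine cooler, fixed, 270 deep (its x) x 260 wide (its y) x 190 mm tall, blue; front at its own -x, towards the robot, yaw within 0.15 rad; +y is the left seen from the robot. The front 65 mm (x -135 to -70) is a deck 190 mm high with the controls; behind it lies the chest with the white lid. Origin under its centre
- catch_top (a point): top middle of the lid catch's grey housing, 211 mm high, on the deck at the middle of the lid's front edge; the housing spans 29 mm in the cooler's x and 65 mm in y. A sprung steel roller inside holds the lid's bead down
- lid (a joint): angle of the white lid, rad: 0 shut, 0.40 to 0.62 at the start, larger is more open. 198 mm hinge to front edge, 256 wide, 34 thick; shut, its top is 224 mm high. Stiff hinge: it stays where left and yields to 1 to 4 N at the front edge. At about 0.07 it meets the catch; 10 to 12 N down at the front edge (allow 16) snap it past, and it stays at 0, against a firm stop
- lid_edge (a point): point on the lid's top face, 20 mm behind its front edge, in the middle of its width, just behind the catch: where to push. It moves with the lid; x and z are the lid's own axes, z out of its top face
- lid_hinge (a point): middle of the lid's hinge axis (along its y), at the bottom rear edge of the lid, height 190 mm. From here the lid runs along its own -x; its top face is 34 mm along its own z; lid_edge is at -178, 0, 34 mm
- rocker (a joint): angle of the main rocker switch, rad: -0.2 is off (start), 0.2 is on. Grey rocker in a low black frame, 36 mm long (along the cooler's y) x 22 mm wide, shallow V on top, over-centre spring: it snaps over and stays. About 4 N down on the raised end turns it over
- rocker_on (a point): point on the top face of the rocker's outer (left, +y) end, 4 mm inside its edge. Raised at the start, about 6 mm higher than rocker_off, at height 208 mm; when on, this half lies level at height 202 mm, 12 mm above the deck
- rocker_off (a point): the same point on the rocker's inner (-y) end, down at the start
- set_up (a joint): travel of a small round key on the deck's right-hand panel, 0 released, 0.002 m pressed; to be left alone. 14 mm in diameter, 3 mm proud of the deck, at x -107, y -87 mm of the cooler
- set_down (a joint): the like key at x -107, y -109 mm of the cooler; to be left alone
- logger: loose temperature logger lying flat on the table at one side of the cooler (left or right), 0.25 to 0.5 kg, white, 140 (x) x 80 (y) x 30 mm tall, grey bumper round it, display on its far half, two keys on its near (-x) half. Origin under its centre
- start_key (a joint): travel of the logger's start key, 0 released, 0.004 m fully down; it springs back. 5 N presses it fully down, 1.5 N begins to move it; it counts as down beyond 0.0025 m
- start_top (a point): middle of the top face of the start key: oblong, 18 (x) x 26 mm (y), 6 mm proud of the logger's top, so 36 mm above the table; at x -40, y 18 mm of the logger
- stop_key (a joint): travel of the logger's stop key, 0 released, 0.002 m pressed; to be left alone. Round, 12 mm in diameter, 3 mm proud
- stop_top (a point): middle of the top of the stop key, at x -40, y -24 mm of the logger
- deck_vial: closed glass medicine vial with an aluminium cap, 22 mm in diameter, 48 mm tall, standing loose on the cooler's deck between the rocker and the lid catch; origin under its centre. To be left alone
- vial_rack: loose white vial rack, 140 x 80 mm, 62 mm tall over the vials; stands on the other side of the cooler from the logger; origin under its centre. To be left alone
- carton_small: loose white medicine carton 55 x 85 x 50 mm tall, at the right; origin under its centre. To be left alone
- carton_tall: loose white carton 75 x 90 x 120 mm tall, at the left; origin under its centre. To be left alone
- ice_pack: loose white plastic cool pack 100 x 170 x 30 mm, at the front left; origin under its centre. To be left alone
- scanner: loose hand-held code scanner lying at the front right, about 145 x 70 x 55 mm; origin under its middle. To be left alone
There are look-alikes about, which are no part of the job. Leave any red look-alike of the logger alone.

How it is judged:
By the outcome, as a careful person would: the job done as asked, in the order asked, and still so for the second after the job is handed in, with the robot touching nothing.
It also fails if it takes over 58 s, if anything falls off the work surface, if the arm or the gripper's body presses on something with over 40 N, if the wrist force passes 120 N, or if a joint passes its speed limit or range.

## Working session

There is one attempt and no reset: what is moved stays moved. The work goes in short steps, Python scripts to look and compute and a tool call to move; the robot and the scene stay as the last step left them, time stands still between calls to the robot, and variables do not carry over. Pictures are saved under pics/ and viewed, at most 10 in all, crops included, and the job is handed in when it is done.

Besides the shell and the picture viewer there is one more tool, called after "Request:" as name([rows], argument=value, ...), one row to a line, values as JSON. servo_tool: Moves the arm, as the interface text tells. Its arguments: {"type":"object","properties":{"translation":{"type":"array","items":{"type":"array","items":{"type":"number"}}},"twist":{"type":"array","items":{"type":"number"}},"hand":{"type":"array","items":{"type":"number"}},"newtons":{"type":"number"}},"required":["translation","twist","hand"]}

```bash
mkdir -p pics
cat > h.py <<'E'
import numpy as np, cv2
from bench import manip, imaging
def P(c):
    p=imaging.camera_params(c); return p,np.array(p["extrinsics"])
def proj(c,X):
    p,E=P(c); q=E[:3,:3]@np.array(X,float)+E[:3,3]; return np.array([p["fx"]*q[0]/q[2]+p["cx"],p["fy"]*q[1]/q[2]+p["cy"]])
def ray(c,uv):
    p,E=P(c); d=np.array([(uv[0]-p["cx"])/p["fx"],(uv[1]-p["cy"])/p["fy"],1]); R=E[:3,:3]
    return -R.T@E[:3,3], R.T@d
def atz(c,uv,z):
    o,d=ray(c,uv); return o+d*(z-o[2])/d[2]
def snap(c,name):
    im=imaging.camera(c); cv2.imwrite(f"pics/{name}.png",im[:,:,::-1]); return im
def spots(c,q,n=3):
    return [(round(float(r["p"]),2),np.array(r["position"])*[640,480]) for r in imaging.spot_point(c,q)[:n]]
E
python3 - <<'E'
from h import *
np.set_printoptions(precision=4,suppress=True)
a=snap("top","top0");b=snap("side","side0")
s=manip.observe();print(s["time_s"],s["eef_pos"],s["tcp_rot"],manip.pinch_z)
for c in("top","side"):
    o,d=ray(c,(320,240));print(c,o,d)
    for q,z in [("catch_top",.211),("rocker_on",.208),("rocker_off",.202),("start_top",.036),("stop_top",.033),("logger",0),("deck_vial",.19),("lid_hinge",.19),("lid_edge",.28),("cooler",0)]:
        print(q,[(p,uv.round(1),atz(c,uv,z)[:2]) for p,uv in spots(c,q)])
E
```

```text
0.1 [ 0.2152 -0.4782  0.2302] [[ 0.9119  0.4103 -0.0006]
 [ 0.4103 -0.9119  0.0021]
 [ 0.0003 -0.0022 -1.    ]] 0.0187
top [0.3139 0.0076 1.8147] [ 0.1268 -0.0064 -0.9919]
catch_top [(0.92, array([338. , 256.9]), array([ 0.4696, -0.0531]))]
rocker_on [(0.47, array([303.9, 268.9]), array([0.4371, 0.0447])), (0.32, array([257.2, 267.9]), array([0.4421, 0.1776]))]
rocker_off [(0.58, array([312. , 263.2]), array([0.4536, 0.0213]))]
start_top [(0.54, array([253.3, 281.8]), array([0.4122, 0.2082])), (0.49, array([285.6, 164.1]), array([0.7907, 0.1033])), (0.45, array([229.8, 196.3]), array([0.6874, 0.2833]))]
stop_top []
logger [(0.83, array([271.7, 160.3]), array([0.8139, 0.1512])), (0.68, array([257.3, 271.4]), array([0.4474, 0.1995])), (0.65, array([310.9, 263.3]), array([0.4708, 0.0265]))]
deck_vial [(0.54, array([161.7, 259.6]), array([0.472 , 0.4553])), (0.53, array([334.9, 265.4]), array([ 0.4472, -0.0446]))]
lid_hinge [(0.88, array([327.6, 186.2]), array([ 0.6808, -0.0278]))]
lid_edge [(0.8, array([338. , 224.9]), array([ 0.5513, -0.0524]))]
cooler [(0.66, array([335.9, 235.4]), ar
[... 276 characters left out ...]
ker_off [(0.49, array([352.2, 241.8]), array([0.4417, 0.0146]))]
start_top [(0.56, array([208.2, 288.5]), array([0.7856, 0.114 ])), (0.55, array([343.9, 354.2]), array([0.4104, 0.2097])), (0.53, array([220.1, 355. ]), array([0.6843, 0.2851]))]
stop_top [(0.54, array([224.7, 369.3]), array([0.6614, 0.3154]))]
logger [(0.82, array([326.1, 355.7]), array([0.4547, 0.2034])), (0.82, array([195.7, 304.8]), array([0.8123, 0.1464])), (0.61, array([239.8, 364.9]), array([0.6429, 0.2791]))]
deck_vial [(0.65, array([358.6, 229.8]), array([ 0.4382, -0.0368]))]
lid_hinge [(0.75, array([263.1, 211.3]), array([ 0.6781, -0.0381]))]
lid_edge [(0.9, array([311.1, 180. ]), array([ 0.5657, -0.0819]))]
cooler []
```

View pics/top0.png

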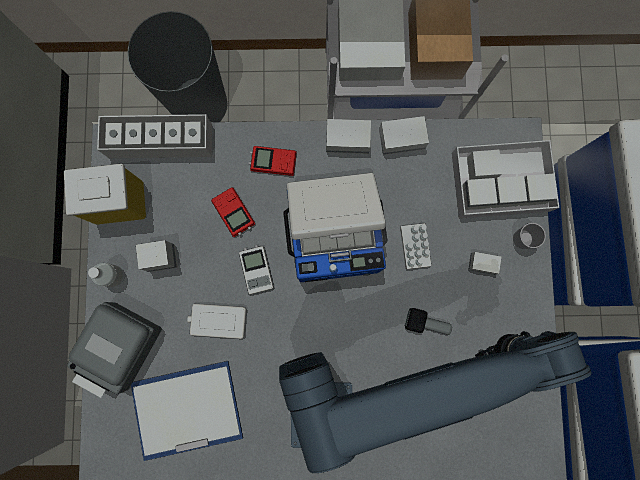

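View pics/side0.png

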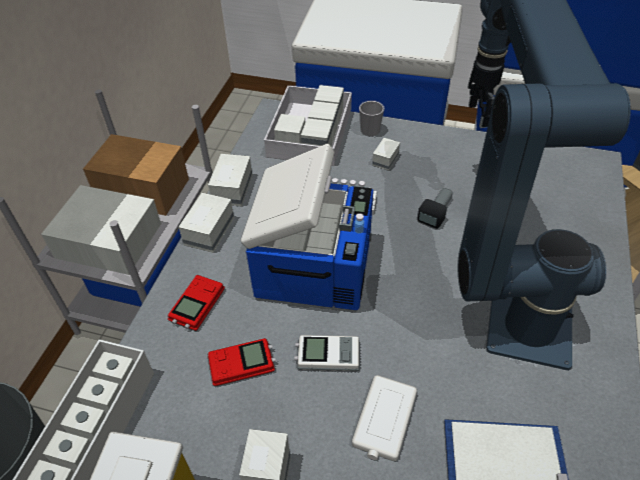

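The top view shows the white logger at about (257,270), with two red look-alikes at (233,212) and (273,161). The cooler is at (336,240) with its lid open, and the catch is at (338,257). The side view agrees: rocker at (351,248), white logger at (328,352). I'll move over the deck to look from near.

Request:
servo_tool([
  [0.036,-0.036,-0.03],
  [0.073,-0.072,-0.06],
  [0.11,-0.108,-0.09],
  [0.146,-0.144,-0.12],
  [0.183,-0.18,-0.15],
], twist=[0,0,0,0,0], hand=[0,0,0,0,0])

```text
time_s: 1.72
eef_pos: [0.3087, -0.238, 0.3825]
tcp_rot: [[0.912, 0.41, 0.001], [0.41, -0.912, -0.001], [0.001, 0.001, -1.0]]
wrist_force: [1.3, 0.2, 0.3]
opening: 0.001
grasp_force: 0.0
```

Request:
servo_tool([
  [0.036,-0.036,-0.01],
  [0.073,-0.072,-0.02],
  [0.11,-0.108,-0.03],
  [0.146,-0.144,-0.04],
  [0.183,-0.18,-0.04],
], twist=[4,8,12,17,17], hand=[0,0,0,0,0])

```text
time_s: 2.35
eef_pos: [0.4021, 0.0013, 0.4225]
tcp_rot: [[0.992, 0.125, 0.003], [0.125, -0.992, -0.001], [0.003, 0.001, -1.0]]
wrist_force: [0.7, -0.5, -0.5]
opening: -0.001
grasp_force: 0.0
```

```bash
cat > look.py <<'E'
from h import *
import sys
np.set_printoptions(precision=4,suppress=True)
s=manip.observe();print(s["time_s"],s["eef_pos"],np.array(s["tcp_rot"])[:,0],s["opening"],s["wrist_force"])
snap("wrist",sys.argv[1])
print("cam",ray("wrist",(320,240)))
for q,z in [("catch_top",.211),("rocker_on",.208),("rocker_off",.202),("deck_vial",.19),("lid_edge",.3),("lid_hinge",.19),("start_top",.036),("stop_top",.033),("logger",0)]:
    print(q,[(p,uv.round(1),atz("wrist",uv,z)[:2]) for p,uv in spots("wrist",q)])
E
python3 look.py w0
```

```text
2.35 [0.4021 0.0013 0.4225] [0.9921 0.1253 0.0026] -0.0008222364092325303 [ 0.689  -0.4827 -0.4881]
cam (array([0.4837, 0.018 , 0.5636]), array([-0.3173, -0.049 , -0.9472]))
catch_top [(0.95, array([396.9, 125. ]), array([ 0.4739, -0.0544]))]
rocker_on [(0.6, array([266.7, 149.5]), array([0.4382, 0.0499]))]
rocker_off [(0.79, array([301.3, 145.7]), array([0.4444, 0.0193]))]
deck_vial [(0.86, array([360.9, 157.3]), array([ 0.4395, -0.0366]))]
lid_edge [(0.54, array([269.1, 148.1]), array([0.4504, 0.036 ])), (0.4, array([ 85.9, 212.1]), array([0.393 , 0.1546]))]
lid_hinge []
start_top []
stop_top [(0.52, array([186. , 142.1]), array([0.413 , 0.1678]))]
logger [(0.84, array([171.5, 108.3]), array([0.4505, 0.1977]))]
```

View pics/w0.png

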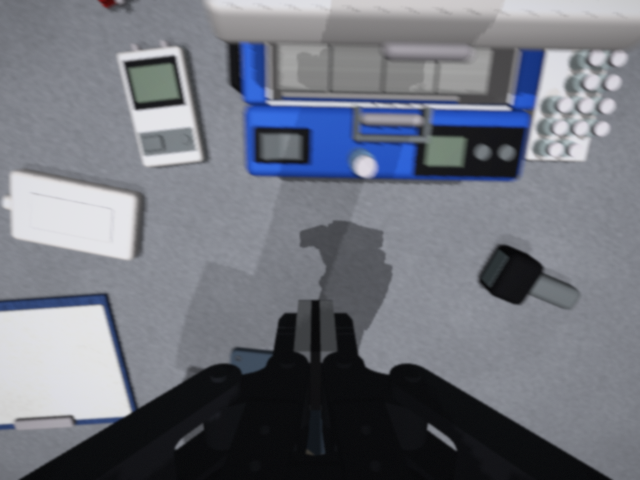

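The wrist view shows the rocker at about (282,147), the vial at (362,162), the catch at (393,122) and the lid above. The logger's start key is at about (155,145), or the right part of that panel. The cooler's yaw matches the tool's (~0.12). Next I go above the lid edge.

Request:
servo_tool([
  [0.03,0.013,0.01],
  [0.06,0.026,0.02],
  [0.09,0.04,0.04],
  [0.115,0.055,0.06],
  [0.136,0.065,0.07],
], twist=[0,0,0,0,0], hand=[0,0,0,0,0])

```text
time_s: 3.48
eef_pos: [0.5449, -0.0493, 0.3495]
tcp_rot: [[0.992, 0.123, -0.002], [0.123, -0.992, 0.0], [-0.002, -0.001, -1.0]]
wrist_force: [0.1, -0.1, -0.0]
opening: -0.003
grasp_force: 0.0
```

Request:
servo_tool([
  [0,0,0.015],
  [0,0,0.03],
  [0,0,0.045],
  [-0.006,0,0.055],
  [-0.012,0,0.065],
], twist=[0,0,0,0,0], hand=[0,0,0,0,0])

```text
time_s: 4.1
eef_pos: [0.5324, -0.0502, 0.2862]
tcp_rot: [[0.992, 0.124, 0.001], [0.124, -0.992, 0.0], [0.001, -0.0, -1.0]]
wrist_force: [0.4, 0.6, 1.7]
opening: 0.002
grasp_force: 0.6
```

Run:
```python
from h import *
s=manip.observe();print(s["time_s"],s["eef_pos"],s["wrist_force"])
a=snap("side","side1")[110:320,200:440]
cv2.imwrite("pics/side1c.png",cv2.resize(a,None,fx=2.5,fy=2.5)[:,:,::-1])
```

```text
4.1 [ 0.53244362 -0.0502177   0.28621681] [0.43320623 0.60690083 1.73765008]
```

View pics/side1c.png

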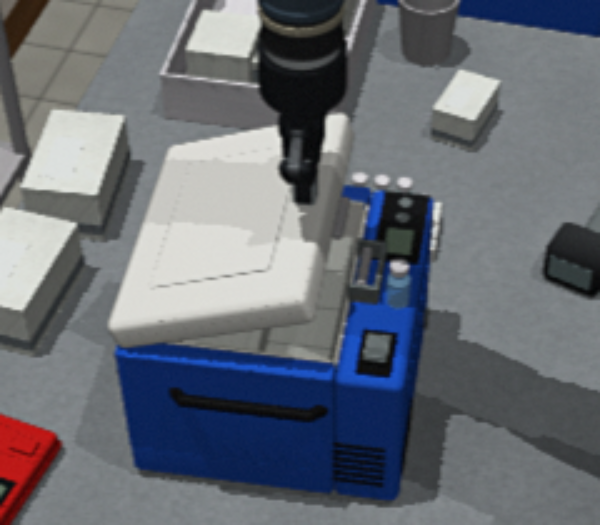

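The fingertips rest on the lid near the middle of its front edge, pushing it at about 1.7 N. I'll carry on down the arc.

Request:
servo_tool([
  [-0.005,0,0.01],
  [-0.01,0,0.02],
  [-0.015,0,0.03],
  [-0.019,0,0.038],
  [-0.022,0,0.045],
], twist=[0,0,0,0,0], hand=[0,0,0,0,0])

```text
time_s: 4.78
eef_pos: [0.5108, -0.0525, 0.2412]
tcp_rot: [[0.992, 0.125, 0.001], [0.125, -0.992, -0.0], [0.001, 0.0, -1.0]]
wrist_force: [1.3, -0.3, 1.1]
opening: -0.001
grasp_force: 0.4
```

Request:
servo_tool([
  [-0.001,0,0.005],
  [-0.002,0,0.009],
  [-0.003,0,0.013],
  [-0.004,0,0.017],
  [-0.004,0,0.019],
], twist=[0,0,0,0,0], hand=[0,0,0,0,0])

```text
time_s: 5.4
eef_pos: [0.5069, -0.0524, 0.224]
tcp_rot: [[0.992, 0.126, 0.002], [0.126, -0.992, -0.0], [0.002, 0.0, -1.0]]
wrist_force: [-3.1, 0.4, 13.0]
opening: 0.002
grasp_force: 6.6
```

Request:
servo_tool([
  [0,0,0.001],
  [0,0,0.002],
  [0,0,0.002],
  [0,0,0.002],
  [0,0,0.002],
], twist=[0,0,0,0,0], hand=[0,0,0,0,0])

```text
time_s: 6.02
eef_pos: [0.5069, -0.0524, 0.224]
tcp_rot: [[0.992, 0.126, 0.003], [0.126, -0.992, -0.001], [0.003, 0.001, -1.0]]
wrist_force: [-4.3, 0.3, 13.7]
opening: -0.002
grasp_force: 7.0
```

Request:
servo_tool([
  [0,0,0.002],
  [0,0,0.003],
  [0,0,0.004],
  [0,0,0.004],
  [0,0,0.004],
], twist=[0,0,0,0,0], hand=[0,0,0,0,0])

```text
time_s: 6.65
eef_pos: [0.5069, -0.0524, 0.2238]
tcp_rot: [[0.992, 0.126, 0.007], [0.126, -0.992, -0.002], [0.006, 0.003, -1.0]]
wrist_force: [-8.6, 1.1, 27.2]
opening: 0.001
grasp_force: 13.1
```

Request:
servo_tool([
  [0,0,-0.01],
  [0,0,-0.03],
  [0,0,-0.06],
  [0,0,-0.09],
  [0,0,-0.12],
], twist=[0,0,0,0,0], hand=[0,0,0,0,0])

```text
time_s: 7.28
eef_pos: [0.5067, -0.0523, 0.336]
tcp_rot: [[0.992, 0.126, -0.002], [0.126, -0.992, 0.001], [-0.002, -0.001, -1.0]]
wrist_force: [-0.8, -0.5, 0.5]
opening: -0.0
grasp_force: 0.0
```

Request:
servo_tool([
  [-0.035,-0.02,-0.01],
  [-0.07,-0.04,-0.02],
  [-0.1,-0.06,-0.03],
  [-0.12,-0.075,-0.04],
  [-0.12,-0.075,-0.04],
], twist=[0,0,0,0,0], hand=[0,0,0,0,0])

```text
time_s: 7.9
eef_pos: [0.3779, 0.0074, 0.3771]
tcp_rot: [[0.992, 0.127, 0.002], [0.127, -0.992, -0.0], [0.002, 0.0, -1.0]]
wrist_force: [0.4, -0.0, -0.1]
opening: -0.002
grasp_force: 0.0
```

```bash
python3 look.py w1;python3 - <<'E'
from h import *
a=snap("side","side2")[110:320,200:440]
w=cv2.imread("pics/w1.png")
b=cv2.resize(a,None,fx=1.6,fy=1.6)[:,:,::-1]
cv2.imwrite("pics/m2.png",np.hstack([cv2.resize(w[0:300,0:600],(416*1,int(300*416/600))) if 0 else cv2.copyMakeBorder(cv2.resize(w[:300,100:500],(400,300)),0,36,0,0,0),b]))
E
```

```text
7.9 [0.3779 0.0074 0.3771] [0.9919 0.127  0.0021] -0.0024661002849744977 [ 0.3568 -0.0221 -0.0591]
cam (array([0.4592, 0.0185, 0.5181]), array([-0.319 , -0.0531, -0.9463]))
catch_top [(0.84, array([425.3,  94.4]), array([ 0.4744, -0.0594])), (0.6, array([591.8,  85.8]), array([ 0.4948, -0.1754]))]
rocker_on [(0.6, array([273.6, 123.5]), array([0.4406, 0.0464]))]
rocker_off [(0.76, array([308.3, 122.4]), array([0.4441, 0.0211]))]
deck_vial [(0.67, array([381.2, 136.5]), array([ 0.44  , -0.0369])), (0.57, array([144.6, 126.2]), array([0.4247, 0.1477]))]
lid_edge [(0.91, array([433.6,  37.8]), array([ 0.4956, -0.0355]))]
lid_hinge []
start_top [(0.8, array([142.9, 125.4]), array([0.4086, 0.211 ]))]
stop_top [(0.54, array([179.3, 125. ]), array([0.414 , 0.1705]))]
logger [(0.69, array([164.2,  90. ]), array([0.4495, 0.1997]))]
```

View pics/m2.png

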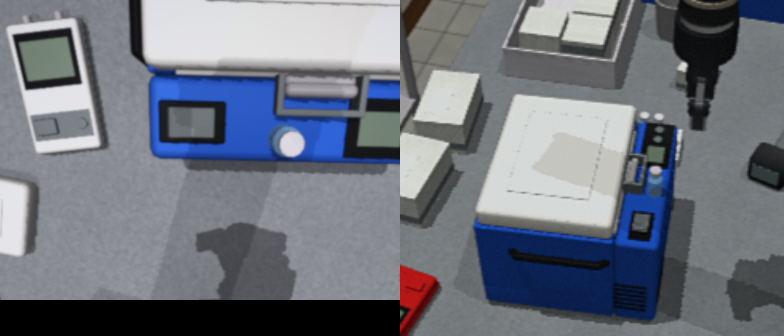

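The lid is shut flush behind the catch, and the vial is still standing. The rocker's raised end is at (0.438, 0.047), so I go above it and press.

Request:
servo_tool([
  [0.02,-0.012,0.02],
  [0.04,-0.024,0.05],
  [0.065,-0.036,0.09],
  [0.065,-0.036,0.13],
  [0.065,-0.036,0.15],
], twist=[0,0,0,0,0], hand=[0,0,0,0,0])

```text
time_s: 9.07
eef_pos: [0.4373, 0.051, 0.2233]
tcp_rot: [[0.992, 0.126, -0.004], [0.126, -0.992, 0.0], [-0.004, -0.001, -1.0]]
wrist_force: [-0.2, -0.7, -0.0]
opening: 0.002
grasp_force: 0.0
```

Request:
servo_tool([
  [0,0,0.01],
  [0,0,0.016],
  [0,0,0.02],
  [0,0,0.023],
  [0,0,0.025],
], twist=[0,0,0,0,0], hand=[0,0,0,0,0])

```text
time_s: 9.7
eef_pos: [0.4388, 0.0506, 0.2018]
tcp_rot: [[0.992, 0.126, 0.001], [0.126, -0.992, -0.001], [0.001, 0.001, -1.0]]
wrist_force: [-0.5, -0.9, -0.0]
opening: 0.0
grasp_force: 0.0
```

Request:
servo_tool([
  [0,0,0.001],
  [0,0,0.002],
  [0,0,0.002],
  [0,0,0.002],
  [0,0,0.002],
], twist=[0,0,0,0,0], hand=[0,0,0,0,0])

```text
time_s: 10.32
eef_pos: [0.4385, 0.0505, 0.2005]
tcp_rot: [[0.992, 0.126, 0.001], [0.126, -0.992, -0.001], [0.001, 0.001, -1.0]]
wrist_force: [-1.4, -0.4, 5.2]
opening: -0.001
grasp_force: 2.6
```

Request:
servo_tool([
  [0,0,-0.02],
  [0,0,-0.05],
  [0,-0.01,-0.09],
  [-0.03,-0.04,-0.13],
  [-0.08,-0.08,-0.15],
], twist=[0,0,0,0,0], hand=[0,0,0,0,0])

```text
time_s: 10.95
eef_pos: [0.3534, 0.1147, 0.3497]
tcp_rot: [[0.992, 0.129, 0.002], [0.129, -0.992, 0.004], [0.002, -0.003, -1.0]]
wrist_force: [0.5, 1.2, 0.1]
opening: 0.002
grasp_force: 0.0
```

Request:
servo_tool([
  [0,0,0],
  [0,0,0],
  [0,0,0],
  [0,0,0],
  [0,0,0],
], twist=[0,0,0,0,0], hand=[0,0,0,0,0])

```text
time_s: 11.58
eef_pos: [0.3533, 0.1138, 0.3472]
tcp_rot: [[0.992, 0.128, -0.002], [0.128, -0.992, 0.003], [-0.002, -0.003, -1.0]]
wrist_force: [-0.3, -0.4, -0.8]
opening: 0.0
grasp_force: 0.0
```

```bash
python3 look.py w2;python3 - <<'E'
from h import *
w=cv2.imread("pics/w2.png")
cv2.imwrite("pics/m3.png",cv2.resize(w[20:320,100:500],(800,600)))
E
```

```text
11.575 [0.3533 0.1138 0.3472] [ 0.9917  0.1285 -0.0016] 0.00042316219854587233 [-0.2887 -0.3778 -0.7857]
cam (array([0.4342, 0.1252, 0.4892]), array([-0.3214, -0.051 , -0.9456]))
catch_top [(0.75, array([609.2,  77.2]), array([ 0.4725, -0.0586]))]
rocker_on [(0.95, array([429.5, 106.6]), array([0.4404, 0.0506]))]
rocker_off [(0.6, array([471.5, 108.5]), array([0.443 , 0.0206]))]
deck_vial [(0.75, array([540.5, 126.2]), array([ 0.438 , -0.0356]))]
lid_edge [(0.94, array([637.6,   8.8]), array([ 0.4872, -0.0021]))]
lid_hinge [(0.62, array([541.1, 127.4]), array([ 0.4373, -0.0363])), (0.21, array([251.5,  74.6]), array([0.4456, 0.172 ]))]
start_top [(0.85, array([234.6, 116.7]), array([0.4074, 0.2107])), (0.3, array([639. ,   8.7]), array([ 0.5617, -0.1806]))]
stop_top [(0.67, array([273.7, 112.4]), array([0.4171, 0.1697]))]
logger [(0.85, array([249.1,  77.2]), array([0.45  , 0.2041]))]
```

View pics/m3.png

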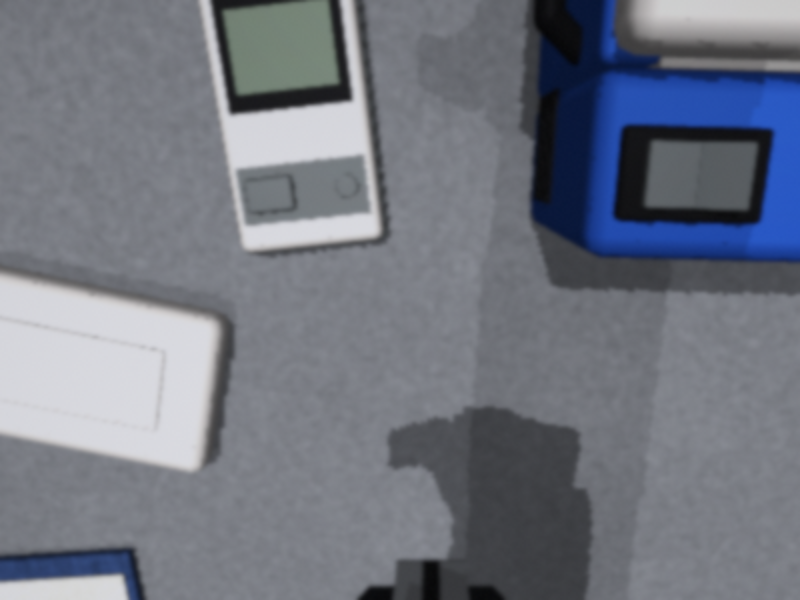

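The rocker, at (695,175) in the crop, has its crease in the middle. The start key is at (270,194) in the crop, which gives (0.408, 0.2105). The stop key is 42 mm from it, as it should be. I move above the start key and check the rocker from the side.

Request:
servo_tool([
  [0.02,-0.03,0.03],
  [0.04,-0.06,0.06],
  [0.06,-0.08,0.1],
  [0.067,-0.089,0.15],
  [0.067,-0.089,0.2],
], twist=[-2,-5,-5,-5,-5], hand=[0,0,0,0,0])

```text
time_s: 12.7
eef_pos: [0.4155, 0.1849, 0.1467]
tcp_rot: [[0.968, 0.251, -0.006], [0.251, -0.968, 0.026], [0.001, -0.027, -1.0]]
wrist_force: [0.9, -1.1, 0.2]
opening: -0.0
grasp_force: 0.0
```

Request:
servo_tool([
  [0,0,0.04],
  [0,0,0.065],
  [0,0,0.085],
  [0,0,0.085],
  [0,0,0.085],
], twist=[0,0,0,0,0], hand=[0,0,0,0,0])

```text
time_s: 13.32
eef_pos: [0.4152, 0.1856, 0.0641]
tcp_rot: [[0.968, 0.251, -0.006], [0.252, -0.967, 0.027], [0.001, -0.028, -1.0]]
wrist_force: [-0.3, 0.5, -0.8]
opening: 0.003
grasp_force: 0.0
```

```bash
python3 look.py w3
python3 - <<'E'
from h import *
a=snap("side","side3")[:,:,::-1].copy()
print(proj("side",manip.observe()["eef_pos"]))
b=cv2.imread("pics/side0.png"); w=cv2.imread("pics/w3.png")
c1=[cv2.resize(i[225:275,325:375],(200,200)) for i in (b,a)]
c2=cv2.resize(a[270:380,280:400],(400,367))
w1=cv2.imread("pics/w1.png")[85:165,250:330];w2=cv2.imread("pics/w2.png")[65:145,410:490]
top=np.hstack(c1+[cv2.resize(i,(200,200)) for i in(w1,w2)])
bot=np.hstack([c2,cv2.resize(w[40:407,120:520],(400,367))])
cv2.imwrite("pics/m4.png",np.vstack([top,bot]))
E
```

```text
13.325 [0.4152 0.1856 0.0641] [0.9678 0.2515 0.001 ] 0.00280715076043528 [-0.3412  0.5    -0.769 ]
cam (array([0.495 , 0.2036, 0.2065]), array([-0.3154, -0.0674, -0.9467]))
catch_top []
rocker_on []
rocker_off []
deck_vial []
lid_edge []
lid_hinge []
start_top [(0.59, array([263.2, 288.4]), array([0.408 , 0.2107]))]
stop_top [(0.77, array([348.7, 292.3]), array([0.4151, 0.1714]))]
logger [(0.97, array([306.5, 189. ]), array([0.4507, 0.2025]))]
[344.78426783 338.51731954]
```

View pics/m4.png

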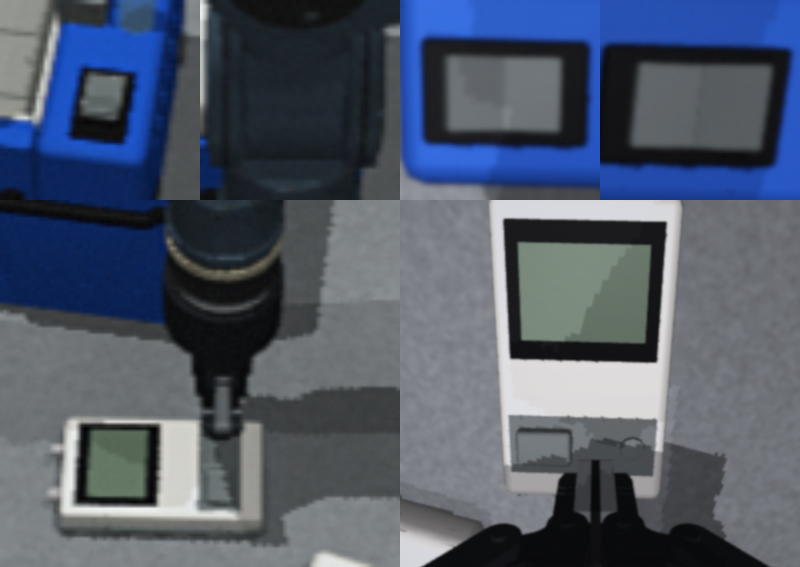

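Run:
```python
from h import *
np.set_printoptions(precision=3,suppress=True)
s=manip.observe()
for k in s: print(k,np.array(s[k]))
```

```text
time_s 13.875
joint_pos [ 0.253 -0.11  -0.39   1.29   0.028  3.141]
qd [ 0.002  0.003 -0.001 -0.     0.     0.002]
joint_efforts [  0.001 -27.119  31.326  -0.002   0.094  -0.   ]
eef_pos [0.415 0.185 0.063]
tcp_rot [[ 0.968  0.251 -0.007]
 [ 0.252 -0.967  0.027]
 [ 0.    -0.028 -1.   ]]
wrist_force [-0.018  0.271  0.039]
ft_torque [ 0.003 -0.034  0.016]
grasp_force 0.0
opening -0.00240750826578604
```

Joint 6 ran to its limit (3.141), which left the TCP short of its target. I turn the tool away from the limit first, while raising it.

Request:
servo_tool([
  [0,0,-0.01],
  [0,0,-0.03],
  [0,0,-0.04],
  [0,0,-0.04],
  [0,0,-0.04],
], twist=[-8,-16,-20,-20,-20], hand=[0,0,0,0,0])

```text
time_s: 14.5
eef_pos: [0.4146, 0.1843, 0.1027]
tcp_rot: [[0.824, 0.566, -0.008], [0.566, -0.824, 0.026], [0.009, -0.026, -1.0]]
wrist_force: [0.3, 0.9, -0.6]
opening: 0.004
grasp_force: 0.0
```

```bash
cat > go.py <<'E'
from h import *
import sys
np.set_printoptions(precision=4,suppress=True)
s=manip.observe();R=np.array(s["tcp_rot"])
print(s["time_s"],s["eef_pos"],R,s["joint_pos"],R.T@(np.array([float(v) for v in sys.argv[1:4]])-s["eef_pos"]))
E
python3 go.py .408 .2105 .06
```

```text
14.5 [0.4146 0.1843 0.1027] [[ 0.8241  0.5664 -0.0078]
 [ 0.5664 -0.8237  0.0265]
 [ 0.0085 -0.0263 -0.9996]] [ 0.2508 -0.1306 -0.3297  1.3727  0.0276  2.7901] [ 0.009  -0.0242  0.0434]
```

Request:
servo_tool([
  [0.005,-0.012,0],
  [0.009,-0.024,0],
  [0.009,-0.024,0.02],
  [0.009,-0.024,0.04],
  [0.009,-0.024,0.043],
], twist=[0,0,0,0,0], hand=[0,0,0,0,0])

```text
time_s: 15.12
eef_pos: [0.4065, 0.2107, 0.0591]
tcp_rot: [[0.823, 0.568, -0.011], [0.568, -0.823, 0.026], [0.006, -0.027, -1.0]]
wrist_force: [0.4, -0.0, 0.1]
opening: 0.002
grasp_force: 0.0
```

```bash
python3 go.py .408 .2105 .032
python3 - <<'E'
from h import *
a=snap("wrist","w4")[:,:,::-1]; b=snap("side","side4")[:,:,::-1]
for q,z in(("start_top",.036),("stop_top",.033)): print(q,[(p,uv,atz("wrist",uv,z)) for p,uv in spots("wrist",q)])
print([(p,uv,atz("side",uv,.036)) for p,uv in spots("side","start_top")], proj("wrist",(.408,.2105,.036)),proj("wrist",manip.observe()["eef_pos"]))
cv2.imwrite("pics/m5.png",np.hstack([cv2.resize(a[150:450,120:520],(400,300)),cv2.resize(b[300:390,280:400],(400,300))]))
E
```

```text
15.125 [0.4065 0.2107 0.0591] [[ 0.8229  0.568  -0.0109]
 [ 0.5681 -0.8226  0.0257]
 [ 0.0056 -0.0273 -0.9996]] [ 0.3122 -0.0944 -0.3848  1.2829  0.0278  2.8494] [0.001  0.0017 0.0271]
start_top [(0.86, array([320.576, 290.112]), array([0.40940687, 0.21109754, 0.036     ]))]
stop_top [(0.81, array([400.384, 320.304]), array([0.41744429, 0.17025423, 0.033     ]))]
[(0.61, array([222.208, 353.376]), array([0.68125806, 0.27986141, 0.036     ])), (0.49, array([207.488, 289.104]), array([0.78656449, 0.11632896, 0.036     ]))] [319.0162183  293.55385265] [319.04431457 319.80471959]
```

View pics/m5.png

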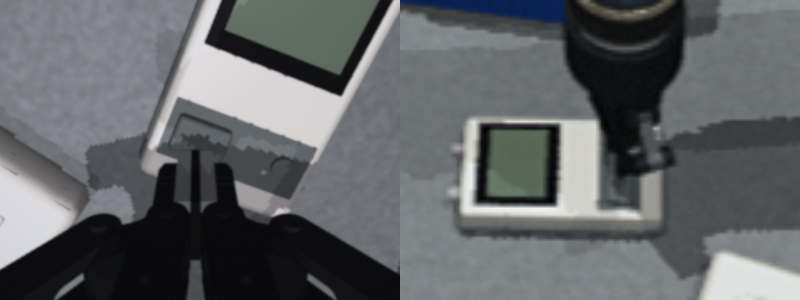

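The fingertips are over the start key, needing about 2.5 mm more forward. Before pressing, I check numerically that the rocker really turned over.

Run:
```python
from h import *
for n,r,c in(("w1",slice(116,128),slice(258,326)),("w2",slice(100,114),slice(415,490))):
    g=cv2.imread(f"pics/{n}.png")[r,c].astype(float).mean(0)
    print(n,c.start,g.mean(1).round().astype(int).tolist())
p=imaging.camera_params("wrist");print(p["fx"],p["cx"])
# predicted columns in w2/w1: cam pose from prints, no roll
yaw=.125;ex=np.array([np.cos(yaw),np.sin(yaw),0]);ey=np.array([-np.sin(yaw),np.cos(yaw),0]);ez=np.array([0,0,1.])
E,s=P("wrist")[1],manip.observe()
R=np.array(s["tcp_rot"]);Rc=E[:3,:3]; tc=R.T@(-Rc.T@E[:3,3]-np.array(s["eef_pos"])); Rtc=Rc@R
for n,pos,a in(("w1",(.3779,.0074,.3771),.127),("w2",(.3533,.1138,.3472),.1285)):
    Rt=np.array([[np.cos(a),np.sin(a),0],[np.sin(a),-np.cos(a),0],[0,0,-1]])
    for st in("off","on"):
        o=[]
        on=np.array([.4385,.047,0])
        for d in(18,14,0,-14,-18):   # y local mm; crease at mid
            L=lambda d:(.202 if d==0 else .202+(abs(d)/18*.0075 if (d>0)==(st=="off") else 0))
            X=on+ey*(d-14)/1000; X[2]=L(d)
            q=Rtc@(Rt.T@(X-pos)-tc); o.append(round(p["fx"]*q[0]/q[2]+p["cx"],1))
        print(n,st,o)
```

```text
w1 258 [92, 56, 33, 31, 31, 32, 32, 32, 37, 50, 70, 94, 110, 114, 114, 114, 114, 111, 109, 107, 106, 105, 104, 103, 103, 102, 103, 102, 102, 101, 101, 101, 103, 107, 113, 116, 117, 117, 117, 117, 117, 117, 117, 117, 117, 117, 117, 117, 117, 117, 117, 116, 117, 116, 112, 97, 68, 39, 26, 25, 24, 24, 24, 24, 24, 24, 37, 65]
w2 415 [20, 20, 20, 20, 19, 21, 24, 35, 56, 78, 94, 100, 101, 101, 101, 101, 101, 101, 101, 100, 100, 100, 100, 100, 100, 99, 99, 100, 100, 99, 99, 99, 98, 95, 91, 90, 91, 92, 92, 92, 92, 92, 92, 92, 92, 92, 92, 92, 92, 92, 92, 93, 93, 93, 93, 93, 93, 93, 92, 91, 84, 67, 45, 28, 21, 20, 22, 34, 59, 85, 102, 108, 109, 109, 109]
404.15350000549995 315.05703389396956
w1 off [np.float64(268.9), np.float64(274.6), np.float64(293.8), np.float64(312.3), np.float64(317.6)]
w1 on [np.float64(270.0), np.float64(275.3), np.float64(293.8), np.float64(312.3), np.float64(317.7)]
w2 off [np.float64(428.2), np.float64(433.6), np.float64(451.8), np.float64(472.5), np.float64(478.4)]
w2 on [np.float64(425.3), np.float64(431.2), np.float64(451.8), np.float64(475.7), np.float64(482.8)]
```

The brighter, level half has swapped sides and the width fits "on". The forces agree too: no resistance at 0.2018, then 5 N at the stop. The rocker is on, so I press the start key.

Request:
servo_tool([
  [0.002,0.001,0],
  [0.003,0.001,0.01],
  [0.003,0.001,0.018],
  [0.003,0.001,0.024],
  [0.003,0.001,0.028],
], twist=[0,0,0,0,0], hand=[0,0,0,0,0])

```text
time_s: 16.0
eef_pos: [0.4107, 0.2116, 0.0326]
tcp_rot: [[0.824, 0.567, -0.008], [0.567, -0.823, 0.026], [0.008, -0.026, -1.0]]
wrist_force: [-1.1, -1.5, 5.4]
opening: -0.004
grasp_force: 2.3
```

Request:
servo_tool([
  [0,0,0.001],
  [0,0,0.001],
  [0,0,0.001],
  [0,0,0.001],
  [0,0,0.001],
], twist=[0,0,0,0,0], hand=[0,0,0,0,0])

```text
time_s: 16.62
eef_pos: [0.4113, 0.212, 0.0321]
tcp_rot: [[0.823, 0.567, -0.007], [0.567, -0.823, 0.027], [0.009, -0.026, -1.0]]
wrist_force: [-3.1, -0.7, 5.2]
opening: -0.003
grasp_force: 2.7
```

Request:
servo_tool([
  [0,0,0.001],
  [0,0,0.001],
  [0,0,0.001],
  [0,0,0.001],
  [0,0,0.001],
], twist=[0,0,0,0,0], hand=[0,0,0,0,0])

```text
time_s: 17.25
eef_pos: [0.4113, 0.212, 0.032]
tcp_rot: [[0.824, 0.567, -0.007], [0.567, -0.823, 0.026], [0.009, -0.026, -1.0]]
wrist_force: [-4.8, -3.2, 9.1]
opening: -0.0
grasp_force: 4.8
```

Request:
servo_tool([
  [0,0,0],
  [0,0,0],
  [0,0,0],
  [0,0,0],
  [0,0,0],
], twist=[0,0,0,0,0], hand=[0,0,0,0,0])

```text
time_s: 17.88
eef_pos: [0.4113, 0.212, 0.032]
tcp_rot: [[0.824, 0.567, -0.007], [0.567, -0.823, 0.026], [0.009, -0.026, -1.0]]
wrist_force: [-5.8, -3.5, 9.8]
opening: 0.002
grasp_force: 4.8
```

Request:
servo_tool([
  [0,0,0],
  [0,0,0],
  [0,0,0],
  [0,0,0],
  [0,0,0],
], twist=[0,0,0,0,0], hand=[0,0,0,0,0])

```text
time_s: 18.5
eef_pos: [0.4113, 0.212, 0.032]
tcp_rot: [[0.823, 0.567, -0.007], [0.567, -0.823, 0.026], [0.009, -0.026, -1.0]]
wrist_force: [-5.6, -3.1, 10.6]
opening: 0.003
grasp_force: 4.8
```

Request:
servo_tool([
  [0,0,0],
  [0,0,0],
  [0,0,0],
  [0,0,0],
  [0,0,0],
], twist=[0,0,0,0,0], hand=[0,0,0,0,0])

```text
time_s: 19.12
eef_pos: [0.4113, 0.2119, 0.032]
tcp_rot: [[0.824, 0.567, -0.007], [0.567, -0.823, 0.026], [0.009, -0.026, -1.0]]
wrist_force: [-5.0, -2.8, 10.0]
opening: 0.003
grasp_force: 4.8
```

Request:
servo_tool([
  [0,0,-0.01],
  [0,0,-0.03],
  [0,0,-0.07],
  [0,0,-0.12],
  [0,0,-0.17],
], twist=[0,0,0,0,0], hand=[0,0,0,0,0])

```text
time_s: 19.75
eef_pos: [0.413, 0.2079, 0.2021]
tcp_rot: [[0.823, 0.567, -0.006], [0.567, -0.823, 0.028], [0.011, -0.026, -1.0]]
wrist_force: [1.1, -0.2, -0.3]
opening: -0.002
grasp_force: 0.0
```

Request:
servo_tool([
  [-0.03,0,-0.04],
  [-0.06,0,-0.08],
  [-0.08,0,-0.12],
  [-0.1,0,-0.15],
  [-0.1,0,-0.15],
], twist=[0,0,0,0,0], hand=[0,0,0,0,0])

```text
time_s: 20.38
eef_pos: [0.3324, 0.147, 0.353]
tcp_rot: [[0.824, 0.567, 0.001], [0.567, -0.823, 0.029], [0.017, -0.023, -1.0]]
wrist_force: [0.5, -0.0, -0.4]
opening: -0.004
grasp_force: 0.0
```

Run:
```python
from h import *
s=manip.observe();print(s["time_s"],s["eef_pos"],s["wrist_force"],s["joint_pos"])
b=cv2.imread("pics/side0.png");a=snap("side","side5")[:,:,::-1]
cv2.imwrite("pics/m6.png",np.vstack([np.hstack([cv2.resize(i[225:275,325:375],(300,300),interpolation=2) for i in (b,a)]),np.hstack([cv2.resize(i[150:390,180:420],(300,300)) for i in (b,a)])]))
```

```text
20.375 [0.33235144 0.14696965 0.35301996] [ 0.50320737 -0.01805819 -0.4260204 ] [ 0.2062865  -0.30291015  0.03241735  1.89950882  0.02816498  2.74525891]
```

View pics/m6.png

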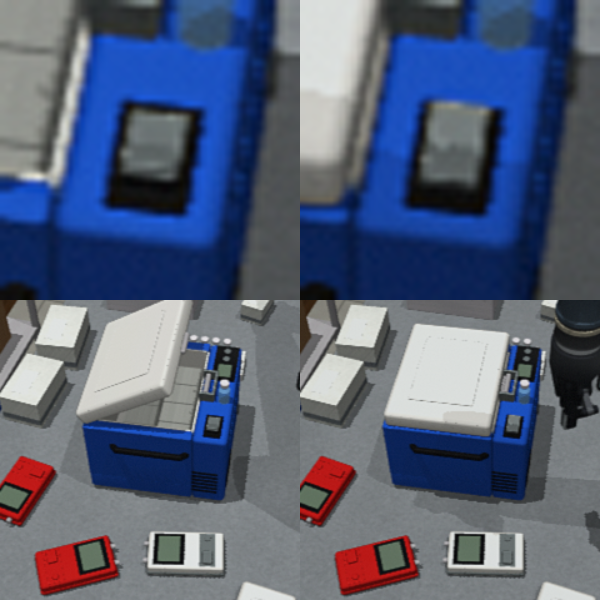

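The before/after picture shows the rocker turned over: its inner end now sticks up and the outer half lies level. The lid is shut, the vial is still standing, and the logger hasn't moved. The key was held down for about 3 s. Handing in.

```bash
python3 -c "
from bench import manip
print(manip.hand_in())"
```

```text
the job is handed in; nothing more can be done
None
```

The job is handed in, done in the order asked: the lid is pressed shut at the catch, the rocker is on, and the logger's start key was held down for about 3 s and let go. Joint 6 touched the end of its range once (3.141 against ±3.14) on the way to the logger before I turned it back. The hand-in returned no verdict, so I don't know whether that counts against it.

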